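# Post two finished samples through the return box flap

## Task

Post the two finished samples, the blue-capped tube that stands in the blue rack and the teal-capped swab tube that lies on the slanted blue rest, one after the other through the orange sprung flap of the white return box. Push each one right through, so that it drops into the box and the flap snaps shut behind it before the next. Leave the two open tubes in the rack, and leave the flask, tape, rinse bottle and dropper bottle standing where they are.

Things in the scene. Friction and masses are not known exactly. Their poses are not given: they have to be found in the camera images.
- return_box: White return box, fixed, 220 mm deep (x), 150 wide (y), 254 high; origin at the centre of its underside. Axes: x level, away from the robot; y left; z up; turned up to 0.25 rad. Its top face slopes 32 degrees from level, low edge at the front. The way in, square to that face, runs along (0.530, 0, -0.848) in these axes.
- mouth (a point): Centre of the box's mouth, in the sloped face, 210 mm above the bench and 40 mm in front of the box's centre; axes as the box. The mouth is 90 mm wide (y) and 40 mm high up the slope. Behind it a 45 mm deep throat (floor and two cheeks along the way in, no roof) leads to the roomy inside, where a tube falls free onto the box's floor.
- flap (a joint): Orange flap, 5 mm behind the face, hinged along the mouth's upper edge, 38 mm high; 0 shut, positive swung inward (rad, stop 1.45). Its spring gives 1.3 N at the lower edge when shut, 2.8 N wide open. It pinches a tube on the throat's floor, so the tube does not slide in by itself: its tail must be pushed about 50 mm behind the face.
- capped_tube_center (a point): Centre of the tube with the blue cap: 122 mm long, barrel 16 mm across with a conical foot; the cap is the top 13 mm, 22 mm across. Own z runs along the tube to the cap; centre 61 mm from either end. Stands loose (may lean a little) in one of three holes of the rack, foot 6 mm above the bench. About 30 g.
- swab_center (a point): Centre of the swab tube: round, 150 mm long; teal cap 30 mm long, 17 mm across; clear barrel 14 mm across. Own x runs along it away from the cap (cap end at -75 mm). Lies loose in a trough that falls at 58 degrees, cap end up (about 145 mm above the bench) and nearer the robot; the 65 mm at the cap end stick out free. About 30 g.
- swab_rest: Slanted swab rest, blue plastic, fixed; origin at the underside of its 110 x 75 x 8 mm foot; x is the level direction in which the trough falls; trough 30 mm wide outside with walls 12 mm high, top of the trough about 94 mm above the bench.
- rack: Blue tube rack, fixed, 108 (x) x 212 (y) x 57 mm high, 4 x 8 square holes of 20 mm at 25 mm spacing; origin at the centre of its underside.
- open_tube_a: Open sample tube 118 mm long, 17 mm across, standing in the rack, to be left there; origin at its foot, z along the tube.
- open_tube_b: A second such open tube, to be left there. The three tubes stand at least 85 mm apart.
- flask: Conical glass flask, 85 mm across the foot, 140 mm high, bystander; origin at its underside.
- tape: Roll of masking tape lying flat, 96 mm across, 24 mm high, bystander; origin at its underside.
- rinse_bottle: Milky rinse bottle, 62 mm across, 166 mm high, bystander in front of the box to one side; origin at its underside.
- dropper: Amber dropper bottle, 35 mm across, 104 mm high, bystander in front of the box to one side; origin at its underside.

How it is judged:
By the outcome, as a careful person would: the job done as asked, in the order asked, and still so for the second after the job is handed in, with the robot touching nothing.
It also fails if it takes over 72 s, if anything falls off the work surface, if the arm or the gripper's body presses on something with over 40 N, if the wrist force passes 120 N, or if a joint passes its speed limit or range.

## Robot

A 6-joint arm with a two-finger parallel gripper is mounted at the origin on a cart in front of the work surface, level with it; the furniture and walls round the work are solid. World frame = base frame: x ahead of the robot, y to its left, z up, the work surface at z = 0. Lengths are in m, angles in degrees, forces in N, time in s.
With the tool pointing down it reaches from about 0.4 to 0.825 m from the base axis. Payload 7 kg.
Tool frame: the origin (TCP) lies on the front face of the gripper's body, between the roots of the fingers; the fingertips stand 66 mm ahead of it and the grasp point (between the pads) lies 47 mm ahead of it; z points along the fingers, y is the line along which they close (so a half turn about z gives the same grasp; the last joint's range is limited). The gripper opens to 88 mm and grips with 3 to 60 N. Pads are 19 mm wide; open, the fingers measure 130 mm over their backs; the gripper's body (78 mm by 193 mm) begins 47 mm behind the grasp point.
Start: joints at [92.252, 20.546, 0.682, 0, -70.136, -16.507], TCP at [0.166, 0.654, 0.292] pointing down, gripper open.
Joint ranges: [-176.03, 176.03], [-82.01, 121.73], [-58.28, 71.71], [-173.87, 95.51], [-174.79, -0.11], [-173.66, 173.66]. Speed limits (degrees/s): [136.94, 136.94, 172.46, 180, 180, 180].

## Interface

Orientations are given as [roll, pitch, yaw] about the fixed x, y, z axes, in that order (R = Rz(yaw) Ry(pitch) Rx(roll)).
In Python, from plant import ctrl gives the robot as it stands.
- The arm moves only by the tool send_rows, never from a script. Its argument "deltas" is a list of rows, each a list of 2 entries, a list of its own where there are three numbers: the shift along the tool's x, y, z each as a share of 800 mm, from -1 to 1, then the turn about the tool's z as a share of 90 degrees, from -1 to 1. A call has exactly 5 rows; each row is the pose to reach, as a shift and turn from the pose commanded when the call began, along the tool's axes at that moment; what a row does not reach only later rows make up. A row lasts 1/12 s, in which the tool goes at most 41.7 mm and 7.16 degrees, less where a joint would pass 70% of its speed; a pose out of reach is approached as far as the arm can. A call with a number of a shift or a turn outside -1 to 1 is refused whole. A call with a gripper value outside its range is refused whole. "gripper" is the opening, from 0 (shut) to 1 (fully open), set as the call begins (left out, the last holds). The fingers move at their own pace and stop on an object; the grip force is fixed at half the most. Time passes only in rows, so rows that repeat a pose let the fingers close, or fill a call up. It gives the time, the measured TCP pose, the force, the opening and the grip force at its end, in the units of the state.
- ctrl.get_obs(): the state, without advancing time (a new reading comes with each control period).
- ctrl.snapshot(name): name is "scene" or "top" or "wrist"; returns a dict with "color" (400x640x3 uint8, red, green, blue), "vertical_fov" (degrees; the focal length in pixels is half the picture's height over the tangent of half this angle, whatever the lens; pixels are square), "cx", "cy" (the principal point, pixels), "rvec" (rotation vector, rad) and "tvec" (3), from world to camera coordinates, as OpenCV has them. Camera axes: x right, y down, z forward; pixel columns grow to the right and rows downward; lengths in m; the calibration is good to about 2 mm. A picture is of the moment at which its call begins. There is no depth.
- ctrl.close_job(): hands the job in; it is judged then, once.
Trained networks look in a picture, given as the dict that the camera call returned (one of the last four; its "shot" number tells which), for a name from the list of things; names that differ only in an ending like _2 or _b are one class to them, and where a whole thing is asked for, a point or a joint stands for the part that bears it (a point fixed in the world has none). Each returns a list of dicts, best first, with "conf" (0 to 1); they miss things now and then, are a little off and sometimes report something else, mostly with a low value. They report only what shows in the picture. A call takes as long as a camera call.
- ctrl.boxes_of(picture, thing): "xy" ([column, row] as shares, 0 to 1, of the picture: columns of its width, rows of its height, amid what is visible of it).
- ctrl.cut_out(picture, thing): "pixels" (400x640 bool, what is visible of it) and "xy" ([column, row] as shares, 0 to 1, of the picture: columns of its width, rows of its height, amid what is visible of it).
The state is a dict: "clock": time; "joint_pos": joint angles; "qvel": joint speeds; "tau": joint torques, N m; "tool_pos": TCP position; "orientation": TCP orientation; "force": force on the tool from outside, world axes, zero at the start; "moment": the same for the moment, N m; "opening": finger opening in m; "gripper_force": force on a finger pad.
Only numpy, scipy, OpenCV 4.12 (cv2) and the standard library are available. Lean on these libraries where they do the work, as an engineer would, in place of code of your own. Each camera call takes 0.05 s, during which the arm holds its last target. There are 200 camera calls.

## Working session

There is one attempt and no reset: what is moved stays moved. The work goes in short steps, Python scripts to look and compute and a tool call to move; the robot and the scene stay as the last step left them, time stands still between calls to the robot, and variables do not carry over. Pictures are saved under pics/ and viewed, at most 10 in all, crops included, and the job is handed in when it is done.

Besides the shell and the picture viewer there is one more tool, called after "Request:" as name(argument=value, ...) on one line, values as JSON. send_rows: Moves the arm, as the interface text tells. Shift numbers are shares of 800 mm and turn numbers shares of 90 degrees, none past 1 either way. Its arguments: {"type":"object","properties":{"deltas":{"type":"array","items":{"type":"array"}},"gripper":{"type":"number"}},"required":["deltas"]}

```bash
ls; mkdir -p pics; cat > h.py <<'E'
import numpy as np, cv2
from scipy.spatial.transform import Rotation as R
from plant import ctrl
def cam(p):
    f=200/np.tan(np.radians(p["vertical_fov"])/2)
    K=np.array([[f,0,p["cx"]],[0,f,p["cy"]],[0,0,1.]])
    Rm=cv2.Rodrigues(np.array(p["rvec"],float))[0]; t=np.array(p["tvec"],float).ravel()
    return K,Rm,t
def ray(p,uv):
    K,Rm,t=cam(p); d=Rm.T@np.linalg.solve(K,[uv[0],uv[1],1]); return -Rm.T@t, d/np.linalg.norm(d)
def atz(p,uv,z):
    o,d=ray(p,uv); return o+d*(z-o[2])/d[2]
def tri(rays):
    A=np.zeros((3,3));b=np.zeros(3)
    for o,d in rays:
        M=np.eye(3)-np.outer(d,d);A+=M;b+=M@o
    x=np.linalg.solve(A,b); return x,[np.linalg.norm((np.eye(3)-np.outer(d,d))@(x-o)) for o,d in rays]
def proj(p,X):
    K,Rm,t=cam(p); q=K@(Rm@np.array(X)+t); return q[:2]/q[2]
def save(p,n,crop=None):
    im=p["color"][:,:,::-1]
    if crop: im=cv2.resize(im[crop[1]:crop[3],crop[0]:crop[2]],None,fx=crop[4],fy=crop[4],interpolation=cv2.INTER_CUBIC)
    cv2.imwrite("pics/"+n,im)
E
python3 - <<'E'
from h import *
print(ctrl.get_obs())
P={n:ctrl.snapshot(n) for n in("scene","top")}
names="return_box mouth flap capped_tube_center swab_center swab_rest rack open_tube_a flask tape rinse_bottle dropper".split()
for n,p in P.items():
    save(p,n+"0.png"); print(n,"cam",np.round(ray(p,(320,200))[0],3),p["vertical_fov"])
    for t in names:
        print(t,[(np.round(np.array(b["xy"])*[640,400],1).tolist(),round(b["conf"],2)) for b in ctrl.boxes_of(p,t)[:3]])
E
```

```text
pics
{'clock': 0.0, 'joint_pos': array([ 9.22529475e+01,  2.05909325e+01,  6.32953674e-01, -2.04628675e-02,
       -7.01344818e+01, -1.65051325e+01]), 'qvel': array([-0.09097704, -0.15831599,  0.01352012, -0.05957909,  0.06007094,
        0.00534763]), 'tau': array([-1.03747429e-04, -5.82715166e+01,  2.93062019e+01,  6.99736163e+00,
        6.87495005e-03, -1.51219219e-04]), 'tool_pos': array([0.16612002, 0.6538447 , 0.29122095]), 'orientation': array([ 1.79905884e+02, -7.82710257e-03, -1.42591476e+01]), 'force': array([-0.40228353, -0.50646059, -0.49696568]), 'moment': array([ 0.00150792,  0.0114768 , -0.04374101]), 'gripper_force': 0.0, 'opening': 0.0875843826368277}
scene cam [-0.228 -0.826  0.742] 49.0814777849397
return_box [([349.7, 204.3], 0.73)]
mouth [([350.4, 206.3], 0.66)]
flap [([334.9, 180.4], 0.64)]
capped_tube_center []
swab_center [([414.4, 270.7], 0.45)]
swab_rest [([414.4, 300.9], 0.58), ([334.2, 183.7], 0.16)]
rack [([246.0, 201.4], 0.64)]
open_tube_a [([264.6, 194.0], 0.64), ([233.5, 180.4], 0.41)]
flask [([291.8, 179.0], 0.55), ([261.6, 226.5], 0.45)]
tape [([439.9, 271.3], 0.84)]
rinse_bottle [([258.7, 224.3], 0.97)]
dropper [([296.5, 262.8], 0.76)]
top cam [0.305 0.038 1.252] 57.806291970366495
return_box [([343.7, 171.1], 0.77)]
mouth [([343.8, 170.0], 0.76)]
flap [([343.9, 182.1], 0.86)]
capped_tube_center [([226.4, 185.7], 0.63)]
swab_center [([446.8, 214.6], 0.68)]
swab_rest [([434.1, 213.4], 0.88)]
rack [([238.2, 203.3], 0.98), ([211.9, 213.3], 0.3)]
open_tube_a [([212.4, 210.5], 0.61), ([257.0, 204.3], 0.43)]
flask [([242.4, 157.3], 0.84)]
tape [([428.0, 154.1], 0.59), ([356.3, 248.6], 0.49)]
rinse_bottle [([297.6, 244.1], 0.7)]
dropper [([229.7, 189.5], 0.51)]
```

View pics/scene0.png

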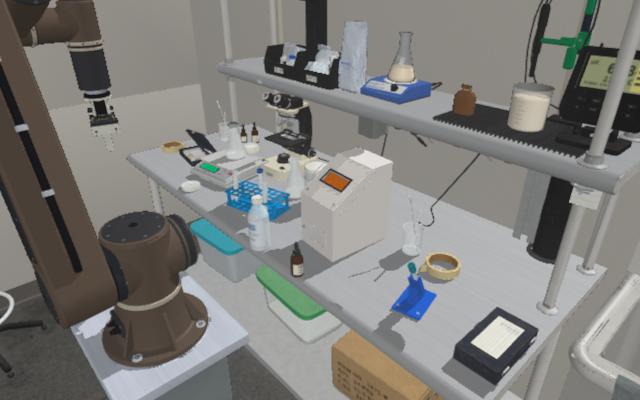

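View pics/top0.png

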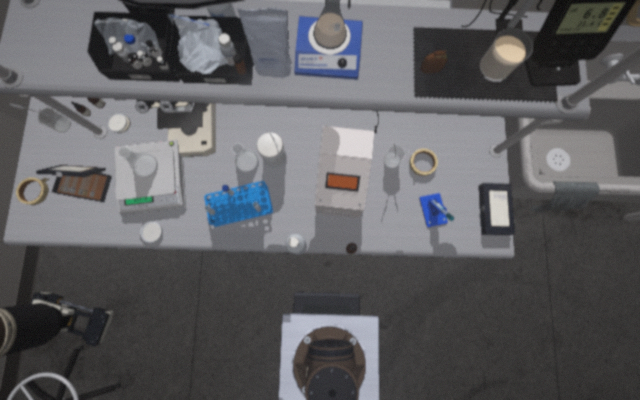

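The scene view shows the box at (350,205), flap at (335,181), rack at (258,198) with the blue cap at about (261,172), and swab cap at (413,268). The top view shows the flap at (343,182), the blue cap at about (226,188), and swab cap at about (448,216). A shelf runs above the rear of the bench.

```bash
python3 - <<'E'
from h import *
P={n:ctrl.snapshot(n) for n in("scene","top","wrist")}
t,s=P["top"],P["scene"]
print("flap",atz(t,(343.9,182),.21), tri([ray(t,(343.9,182)),ray(s,(334.9,181))]))
print("cap",atz(t,(226,187),.125),tri([ray(t,(226,187)),ray(s,(261,172))]))
print("swabcap",atz(t,(448,216),.135),tri([ray(t,(448,216)),ray(s,(413,268))]))
print("rest",atz(t,(434,213),.03))
m=ctrl.cut_out(t,"flap")[0]["pixels"]; ys,xs=np.nonzero(m)
r=cv2.minAreaRect(np.c_[xs,ys].astype(np.float32)); print(r,[atz(t,c,.21)[:2].round(3) for c in cv2.boxPoints(r)])
m=ctrl.cut_out(t,"return_box")[0]["pixels"]; ys,xs=np.nonzero(m)
print(cv2.minAreaRect(np.c_[xs,ys].astype(np.float32)))
m=ctrl.cut_out(t,"rack")[0]["pixels"]; ys,xs=np.nonzero(m)
r=cv2.minAreaRect(np.c_[xs,ys].astype(np.float32)); print(r)
w=P["wrist"]; o,d=ray(w,(w["cx"],w["cy"])); print("wrist",o,d,w["vertical_fov"]); 
a=cv2.resize(t["color"][160:260,190:290],None,fx=4,fy=4); b=cv2.resize(t["color"][160:260,390:490],None,fx=4,fy=4)
cv2.imwrite("pics/a.png",np.hstack([a,b])[:,:,::-1]); save(w,"w0.png")
E
```

```text
flap [ 0.55356708 -0.02579426  0.21      ] (array([ 0.55279501, -0.02547083,  0.21217204]), [np.float64(0.0003099459571421384), np.float64(0.00030994595714221623)])
cap [0.54736457 0.34398636 0.125     ] (array([0.55087159, 0.3446674 , 0.11789664]), [np.float64(0.0023392283038569687), np.float64(0.0023392283038571123)])
swabcap [ 0.47152498 -0.35605458  0.135     ] (array([ 0.47499148, -0.36019893,  0.13170561]), [np.float64(0.003975119998861784), np.float64(0.003975119998861633)])
rest [ 0.49623469 -0.34567609  0.03      ]
((342.19964599609375, 181.55291748046875), (29.03504753112793, 11.800966262817383), 6.709836959838867) [array([0.541, 0.024]), array([0.577, 0.02 ]), array([ 0.569, -0.065]), array([ 0.533, -0.062])]
((343.6009216308594, 172.22511291503906), (52.09469985961914, 87.46369934082031), 6.115503787994385)
((237.94412231445312, 203.7703399658203), (35.55778121948242, 66.33601379394531), 76.32869720458984)
wrist [0.24590961 0.63423993 0.38441897] [-0.28473853  0.07227562 -0.95587667] 71.01398118868467
```

View pics/a.png

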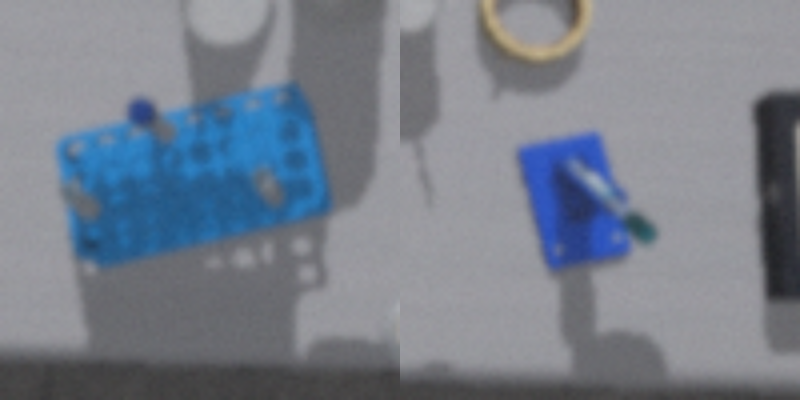

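View pics/w0.png

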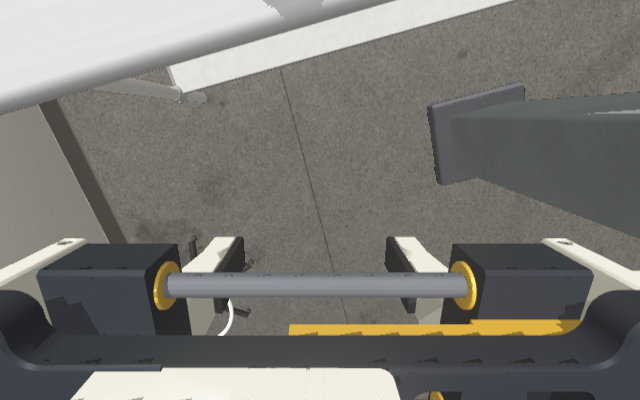

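The crops show the blue cap at top-view pixel (226,188) at the rack's far edge, and the swab leaning over its rest with the cap nearer the robot. The wrist view shows the camera sits on the tool's +x side, with narrow fingers seen at (225,265) and (400,265). I'll move over the rack.

Request:
send_rows(deltas=[[[0.037,0.017,0],0],[[0.075,0.034,0],0],[[0.112,0.052,0],0],[[0.15,0.069,0],0],[[0.187,0.086,0],0]], gripper=0.6)

```text
clock: 2.02
tool_pos: [0.2952, 0.5496, 0.2923]
orientation: [-180.0, -0.0, -14.2]
force: [0.1, 0.5, 1.1]
opening: 0.0599
gripper_force: 0.0
```

Request:
send_rows(deltas=[[[0.037,0.017,0],0],[[0.075,0.034,0],0],[[0.112,0.052,0],0],[[0.15,0.069,0],0],[[0.187,0.086,0],0]])

```text
clock: 2.43
tool_pos: [0.4234, 0.4459, 0.2924]
orientation: [-180.0, -0.0, -14.2]
force: [0.7, 0.9, -0.4]
opening: 0.0526
gripper_force: 0.0
```

Request:
send_rows(deltas=[[[0.037,0.017,0],-0.02],[[0.075,0.034,0],-0.05],[[0.112,0.052,0],-0.07],[[0.15,0.069,0],-0.1],[[0.187,0.086,0],-0.1]])

```text
clock: 2.85
tool_pos: [0.5515, 0.3424, 0.2924]
orientation: [-180.0, -0.0, -5.1]
force: [-0.0, 0.3, -0.3]
opening: 0.0525
gripper_force: 0.0
```

```bash
python3 - <<'E'
from h import *
w=ctrl.snapshot("wrist"); save(w,"w1.png"); t=ctrl.snapshot("top"); o=ctrl.get_obs(); print(o["clock"],o["tool_pos"],o["orientation"],o["opening"],o["force"])
for b in ctrl.cut_out(w,"capped_tube_center")[:2]:
    ys,xs=np.nonzero(b["pixels"]); print(b["conf"],np.array(b["xy"])*[640,400],xs.min(),xs.max(),ys.min(),ys.max(),len(xs))
print([ (np.array(b["xy"])*[640,400],b["conf"]) for b in ctrl.boxes_of(w,"open_tube_a")])
print("proj cap",proj(w,[.549,.344,.122]))
for z in(.45,.5,.55): print(z,atz(t,(300,103),z))
E
```

```text
2.95 [0.5532108  0.34065649 0.29178964] [ 1.79948141e+02 -8.83263433e-03 -5.47422177e+00] 0.0523041959274971 [-0.7036006  -0.08118315  0.67760857]
0.78 [310.016 200.4  ] 299 320 185 217 522
[(array([400.  , 229.48]), 0.76), (array([275.712, 252.08 ]), 0.73)]
proj cap [313.12993724 206.04293948]
0.45 [0.68589994 0.09577223 0.45      ]
0.5 [0.66215791 0.09215741 0.5       ]
0.55 [0.63841588 0.08854258 0.55      ]
```

View pics/w1.png

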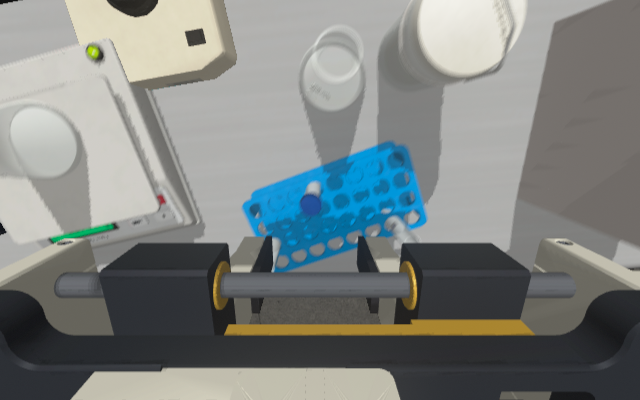

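The blue cap top sits at (311,205), between the fingers' lines. The open tubes are at about (400,232) and (275,250).

```bash
cat >> h.py <<'E'
def go(T,yaw=None,o=None):
    "shares for tool shift to world TCP target T and turn to yaw"
    o=o or ctrl.get_obs(); Rm=R.from_euler("xyz",o["orientation"],degrees=True).as_matrix()
    Rm=R.from_euler("xyz",[180,0,o["orientation"][2]],degrees=True).as_matrix()
    d=Rm.T@(np.array(T)-o["tool_pos"])
    print("go",(d/.8).round(4),"mm",(d*1e3).round(1),"turn",None if yaw is None else round(-(yaw-o["orientation"][2])/90,4))
E
python3 - <<'E'
from h import *
w=ctrl.snapshot("wrist"); c=atz(w,(311,204),.128); t=ctrl.snapshot("top");print(c,atz(t,(226,187),.126),proj(t,c))
im=w["color"][175:235,285:345].astype(int); m=(im[:,:,2]>1.8*im[:,:,1])&(im[:,:,0]<60); ys,xs=np.nonzero(m); print(xs.mean()+285,ys.mean()+175,xs.min()+285,xs.max()+285,ys.min()+175,ys.max()+175)
go([c[0],c[1],.175]); o=ctrl.get_obs(); print(o["tool_pos"])
E
```

```text
[0.55272891 0.34586011 0.128     ] [0.54714956 0.34371469 0.126     ] [225.29717044 185.13133746]
309.3364779874214 206.5566037735849 299 319 197 216
go [ 0.0031 -0.0027  0.1464] mm [  2.5  -2.2 117.1] turn None
[0.55004611 0.34390295 0.29211521]
```

Request:
send_rows(deltas=[[[0,-0.004,0.03],0],[[0,-0.004,0.06],0],[[0,-0.004,0.1],0],[[0,-0.004,0.13],0],[[0,-0.004,0.146],0]])

```text
clock: 3.57
tool_pos: [0.5485, 0.3469, 0.1722]
orientation: [179.9, 0.2, -5.2]
force: [-1.1, -0.0, -0.9]
opening: 0.0529
gripper_force: 0.0
```

Request:
send_rows(deltas=[[[0,0,0],0],[[0,0,0],0],[[0,0,0],0],[[0,0,0],0],[[0,0,0],0]], gripper=0.0)

```text
clock: 3.98
tool_pos: [0.551, 0.3475, 0.1769]
orientation: [-179.9, -0.1, -5.2]
force: [-0.6, 0.2, 0.0]
opening: 0.0247
gripper_force: 0.0
```

Request:
send_rows(deltas=[[[0,0,0],0],[[0,0,0],0],[[0,0,0],0],[[0,0,0],0],[[0,0,0],0]])

```text
clock: 4.4
tool_pos: [0.5512, 0.3472, 0.1763]
orientation: [-179.9, -0.1, -5.2]
force: [0.3, 0.1, 5.0]
opening: 0.0202
gripper_force: 30.0
```

Request:
send_rows(deltas=[[[0,0,-0.02],0],[[0,0,-0.05],0],[[0,0,-0.09],0],[[0,0,-0.13],0],[[0,0,-0.16],0]])

```text
clock: 4.82
tool_pos: [0.5508, 0.3467, 0.3056]
orientation: [-180.0, -0.0, -5.3]
force: [0.9, 0.5, -0.1]
opening: 0.0199
gripper_force: 30.0
```

Request:
send_rows(deltas=[[[0,0,-0.04],0],[[0,0,-0.08],0],[[0,0,-0.12],0],[[0,0,-0.15],0],[[0,0,-0.16],0]])

```text
clock: 5.23
tool_pos: [0.5512, 0.3468, 0.4357]
orientation: [-179.8, -0.2, -5.3]
force: [0.7, -0.1, 1.0]
opening: 0.0201
gripper_force: 30.0
```

Request:
send_rows(deltas=[[[-0.006,0.047,0],0],[[-0.012,0.094,0],0],[[-0.018,0.142,0],0],[[-0.024,0.19,0],0],[[-0.03,0.237,0],0]])

```text
clock: 5.65
tool_pos: [0.5083, 0.1584, 0.4304]
orientation: [180.0, 0.1, -5.2]
force: [0.2, -0.6, 0.9]
opening: 0.0201
gripper_force: 30.0
```

Request:
send_rows(deltas=[[[-0.006,0.047,0],0],[[-0.012,0.094,0],0],[[-0.018,0.142,0],0],[[-0.024,0.19,0],0],[[-0.03,0.237,0],0]])

```text
clock: 6.07
tool_pos: [0.4668, -0.0281, 0.4307]
orientation: [-180.0, 0.1, -5.2]
force: [0.9, -0.9, 0.3]
opening: 0.0201
gripper_force: 30.0
```

```bash
python3 - <<'E'
from h import *
w=ctrl.snapshot("wrist"); save(w,"w2.png"); o=ctrl.get_obs(); print(o["clock"],o["tool_pos"],o["orientation"],o["opening"],o["gripper_force"],o["force"])
b=ctrl.cut_out(w,"flap")[0]; ys,xs=np.nonzero(b["pixels"]); print(b["conf"],len(xs))
q=cv2.approxPolyDP(cv2.convexHull(np.c_[xs,ys]),4,True); print(q.ravel())
E
```

```text
6.1167 [ 0.46520384 -0.03243225  0.43126422] [ 1.79922656e+02  6.71794461e-02 -5.33847051e+00] 0.020397820948603877 29.99925964330032 [-2.06316618 -3.67532845 -0.73827432]
0.89 2437
[339 120 264 121 258  92 339  91]
```

View pics/w2.png

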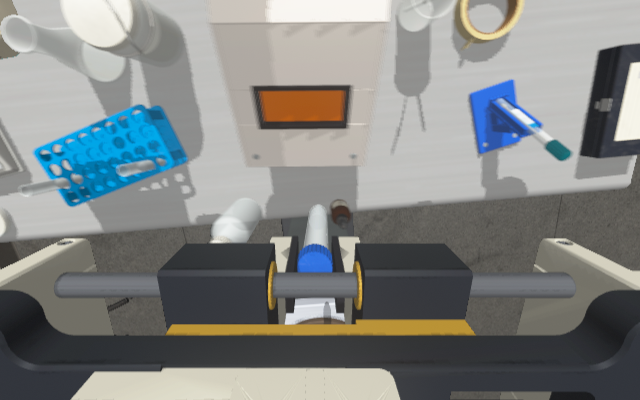

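The wrist view shows the mouth as a dark frame from (253,86) to (350,130). The box face spans (213,22)/(389,22) at the top to (245,165)/(368,165) at the bottom. The blue tube is held at (316,250), and the swab cap shows at (558,150).

```bash
python3 - <<'E'
from h import *
from scipy.optimize import least_squares
w=ctrl.snapshot("wrist"); im=w["color"].astype(int)
sub=im[60:150,235:370]; m=((sub.max(2)<110)|(sub[:,:,0]-sub[:,:,2]>60)).astype(np.uint8)
n,l,st,_=cv2.connectedComponentsWithStats(m); k=1+np.argmax(st[1:,4]); ys,xs=np.nonzero(l==k)
q=cv2.approxPolyDP(cv2.convexHull(np.c_[xs+235,ys+60].astype(np.int32)),5,True).reshape(-1,2).astype(float); print(q.tolist())
u=np.array([.848,0,.53]); M=np.array([-.04,0,.21])
q=np.array(sorted(q.tolist(),key=lambda p:p[1])); q=np.r_[q[:2][q[:2,0].argsort()],q[2:4][q[2:4,0].argsort()]]
X=[M+.02*u+[0,.045,0],M+.02*u-[0,.045,0],M-.02*u+[0,.045,0],M-.02*u-[0,.045,0],[.03,.075,.254],[.03,-.075,.254],[-.11,.075,.166],[-.11,-.075,.166]]
Q=np.r_[q,[[213,22],[389,22],[245,165],[368,165]]]
def f(p):
    Rz=R.from_euler("z",p[2]).as_matrix(); return np.ravel([proj(w,Rz@np.array(x)+[p[0],p[1],0])-y for x,y in zip(X,Q)])
for sel in(slice(0,16),slice(0,8)):
    r=least_squares(lambda p:f(p)[sel],[.59,-.03,-.09]); p=r.x; print(p,np.degrees(p[2]),f(p).round(1).tolist())
    Rz=R.from_euler("z",p[2]).as_matrix(); print("mouth",Rz@M+[p[0],p[1],0])
t=[ctrl.get_obs()["tool_pos"]]; 
for i in range(3): ctrl.snapshot("top"); t.append(ctrl.get_obs()["tool_pos"])
print(np.mean(t,0),np.array(t).round(4).tolist())
E
```

```text
[[342.0, 127.0], [255.0, 128.0], [246.0, 86.0], [345.0, 85.0]]
[ 0.59664971 -0.02844551 -0.0976963 ] -5.5975859164094 [9.4, 4.3, -0.2, 5.4, 6.1, -3.4, -0.2, -2.3, -5.3, -3.2, -2.2, -2.9, -0.3, 1.6, -6.5, 1.7]
mouth [ 0.55684045 -0.02454387  0.21      ]
[ 0.59851317 -0.02411296 -0.08481912] -4.859777533512407 [5.2, 3.4, -4.3, 3.3, 2.6, -4.2, -3.5, -4.2, -11.2, -3.8, -7.8, -6.2, -2.7, 1.2, -8.8, -0.1]
mouth [ 0.55865697 -0.02072426  0.21      ]
[ 0.46765296 -0.02715971  0.43089826] [[0.467, -0.0286, 0.431], [0.4675, -0.0274, 0.4309], [0.4679, -0.0266, 0.4308], [0.4681, -0.026, 0.4308]]
```

```bash
python3 - <<'E'
from h import *
from scipy.optimize import least_squares
u=np.array([.848,0,.53]); M=np.array([-.04,0,.21])
def quad(m,off):
    n,l,st,_=cv2.connectedComponentsWithStats(m.astype(np.uint8)); k=1+np.argmax(st[1:,4]); ys,xs=np.nonzero(l==k)
    h=cv2.convexHull(np.c_[xs+off[0],ys+off[1]].astype(np.int32)); e=2
    while len(q:=cv2.approxPolyDP(h,e,True).reshape(-1,2))>4: e+=.5
    q=np.array(sorted(q.tolist(),key=lambda p:p[1]),float); return np.r_[q[:2][q[:2,0].argsort()],q[2:4][q[2:4,0].argsort()]]
def fit(w,Q,dep):
    def P(p):
        Rz=R.from_euler("z",p[2]).as_matrix(); n=np.array([.53,0,-.848])*dep
        return np.ravel([proj(w,Rz@(M+n+b*p[4]*u+[0,a*p[3],0])+[p[0],p[1],0]) for b in(1,-1) for a in(1,-1)])-Q.ravel()
    r=least_squares(P,[.59,-.03,-.09,.045,.02],x_scale=[.01,.01,.05,.01,.01]); p=r.x
    print((p*1e3).round(1),"deg",np.degrees(p[2]).round(2),r.fun.round(1).tolist(),"mouth",(R.from_euler("z",p[2]).as_matrix()@M+[p[0],p[1],0]).round(4))
w=ctrl.snapshot("wrist"); t=ctrl.snapshot("top")
s=w["color"][60:150,235:370].astype(int); fit(w,quad((s.max(2)<110)|(s[:,:,0]-s[:,:,2]>60),(235,60)),0)
fit(w,quad(s[:,:,0]-s[:,:,2]>70,(235,60)),.005)
s=t["color"][165:200,318:370].astype(int); fit(t,quad((s.max(2)<110)|(s[:,:,0]-s[:,:,2]>50),(318,165)),0)
for i in range(3): print(ctrl.get_obs()["tool_pos"]); ctrl.snapshot("scene")
E
```

```text
[597.7 -24.6 -86.9  49.6  24.2] deg -4.98 [0.2, 0.3, 0.0, -0.3, -0.2, -0.2, -0.0, 0.3] mouth [ 0.5578 -0.0211  0.21  ]
[597.9 -23.9 -73.2  42.3  16.7] deg -4.19 [0.1, 0.4, 0.4, -0.3, -0.1, -0.2, -0.4, 0.2] mouth [ 0.558 -0.021  0.21 ]
[592.6 -23.2  34.5  75.3  52.9] deg 1.97 [-0.1, 0.2, 0.7, -0.2, 0.2, 0.2, -0.8, -0.2] mouth [ 0.5526 -0.0246  0.21  ]
[ 0.46835683 -0.0255022   0.43088174]
[ 0.46838296 -0.0254473   0.43093951]
[ 0.46838481 -0.02547598  0.43099903]
```

The wrist fit is consistent: mouth at (0.558, -0.021), yaw about -5°. Next I take the tube over the mouth and lower the foot in.

Request:
send_rows(deltas=[[[0.03,-0.003,0],0],[[0.06,-0.006,0],0],[[0.09,-0.01,0],0],[[0.114,-0.014,0],0],[[0.114,-0.014,0],0]])

```text
clock: 7.03
tool_pos: [0.5629, -0.0226, 0.4294]
orientation: [179.9, 0.1, -5.2]
force: [-0.9, 1.3, -0.4]
opening: 0.0202
gripper_force: 30.0
```

Request:
send_rows(deltas=[[[0,0,0.02],0],[[0,0,0.04],0],[[0,0,0.06],0],[[0,0,0.075],0],[[0,0,0.09],0]])

```text
clock: 7.45
tool_pos: [0.5597, -0.0231, 0.3587]
orientation: [180.0, 0.0, -5.2]
force: [-0.9, -0.6, 1.4]
opening: 0.0203
gripper_force: 30.0
```

```bash
python3 - <<'E'
from h import *
w=ctrl.snapshot("wrist"); s=ctrl.snapshot("scene"); w=ctrl.snapshot("wrist")
a=cv2.resize(w["color"][140:340,220:420],(400,400)); b=cv2.resize(s["color"][110:210,285:385],(400,400),interpolation=cv2.INTER_CUBIC)
cv2.imwrite("pics/m1.png",np.hstack([a,b])[:,:,::-1]); o=ctrl.get_obs(); print(o["tool_pos"],o["force"],o["clock"])
E
```

```text
[ 0.55943767 -0.02322079  0.35869905] [-1.24237798  0.76462089  1.51857357] 7.6
```

View pics/m1.png

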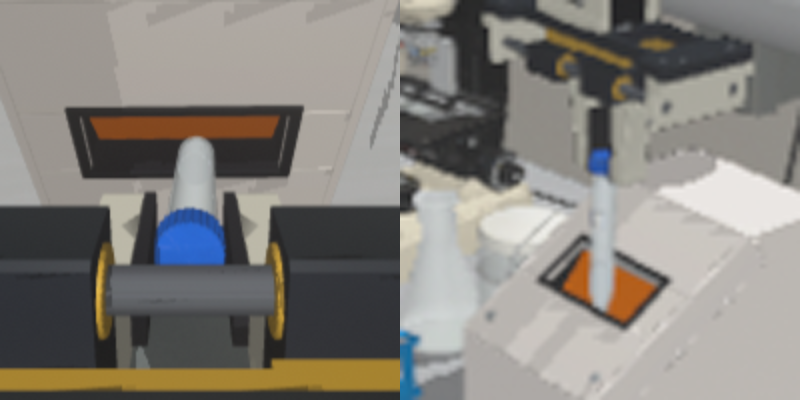

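The wrist crop shows the foot inside the mouth with the flap swung partly in; the scene crop agrees. Now I pull back so the tube tilts over the lower lip.

Request:
send_rows(deltas=[[[0,0,0.018],0],[[-0.008,0,0.023],0],[[-0.016,0,0.028],0],[[-0.024,0,0.033],0],[[-0.032,0,0.037],0]])

```text
clock: 8.02
tool_pos: [0.5343, -0.0211, 0.331]
orientation: [-180.0, -0.1, -5.2]
force: [0.3, -0.1, 4.4]
opening: 0.02
gripper_force: 30.0
```

Request:
send_rows(deltas=[[[-0.008,0,0.004],0],[[-0.016,0,0.008],0],[[-0.023,0,0.012],0],[[-0.03,0,0.016],0],[[-0.034,0,0.018],0]])

```text
clock: 8.43
tool_pos: [0.5071, -0.0186, 0.3153]
orientation: [-180.0, -0.1, -5.2]
force: [3.8, -0.2, 3.3]
opening: 0.0203
gripper_force: 30.0
```

```bash
python3 - <<'E'
from h import *
s=ctrl.snapshot("scene"); w=ctrl.snapshot("wrist")
a=cv2.resize(w["color"][140:340,220:420],(400,400)); b=cv2.resize(s["color"][110:210,285:385],(400,400),interpolation=cv2.INTER_CUBIC)
cv2.imwrite("pics/m2.png",np.hstack([a,b])[:,:,::-1]); o=ctrl.get_obs(); print(o["tool_pos"],o["force"],o["clock"])
E
```

```text
[ 0.50690311 -0.01870374  0.3152401 ] [-0.23884486  0.52312395  4.44043572] 8.5333
```

View pics/m2.png

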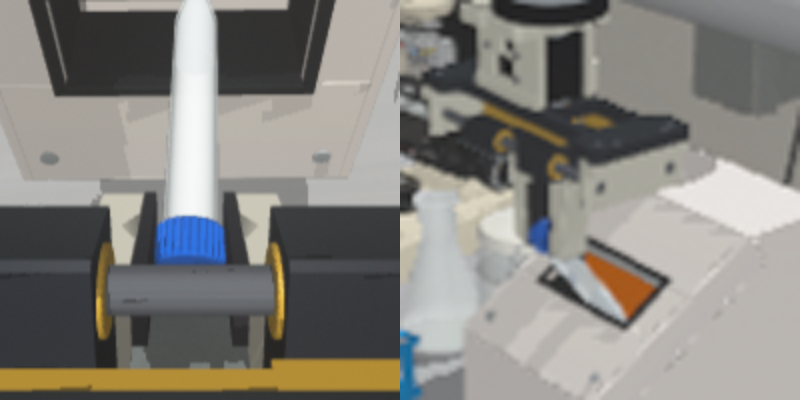

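The tube now lies tilted along the throat floor, foot through the flap (wrist crop (195,20); scene crop (630,310)). Next, push along the way in.

Request:
send_rows(deltas=[[[0.008,0,0.007],0],[[0.017,0,0.015],0],[[0.025,0,0.022],0],[[0.033,0,0.029],0],[[0.041,0,0.036],0]])

```text
clock: 8.95
tool_pos: [0.5398, -0.022, 0.2848]
orientation: [180.0, 0.2, -5.3]
force: [-1.1, 0.0, -0.1]
opening: 0.0197
gripper_force: 30.0
```

Request:
send_rows(deltas=[[[0.006,0,0.01],0],[[0.012,0,0.02],0],[[0.019,0,0.03],0],[[0.025,0,0.04],0],[[0.0275,0,0.044],0]])

```text
clock: 9.37
tool_pos: [0.5619, -0.0239, 0.2494]
orientation: [180.0, 0.1, -5.3]
force: [-7.1, 1.9, 3.8]
opening: 0.0203
gripper_force: 32.6
```

```bash
python3 - <<'E'
from h import *
for i in range(2): s=ctrl.snapshot("scene")
w=ctrl.snapshot("wrist")
a=cv2.resize(w["color"][140:340,220:420],(400,400)); b=cv2.resize(s["color"][110:210,285:385],(400,400),interpolation=cv2.INTER_CUBIC)
cv2.imwrite("pics/m3.png",np.hstack([a,b])[:,:,::-1]); o=ctrl.get_obs(); print(o["tool_pos"],o["force"],o["clock"])
E
```

```text
[ 0.56143406 -0.0238639   0.25036512] [-2.30203177  0.28300201 -3.52979984] 9.5167
```

Request:
send_rows(deltas=[[[0,0,0],0],[[0,0,0],0],[[0.002,0,0.003],0],[[0.002,0,0.005],0],[[0.002,0,0.006],0]], gripper=0.36)

```text
clock: 9.93
tool_pos: [0.562, -0.0245, 0.2478]
orientation: [179.9, 0.1, -5.2]
force: [-12.9, -0.1, 10.0]
opening: 0.0313
gripper_force: 6.7
```

```bash
python3 - <<'E'
from h import *
for i in range(2): s=ctrl.snapshot("scene")
w=ctrl.snapshot("wrist")
a=cv2.resize(w["color"][140:340,220:420],(400,400)); b=cv2.resize(s["color"][110:210,285:385],(400,400),interpolation=cv2.INTER_CUBIC)
cv2.imwrite("pics/m4.png",np.hstack([a,b])[:,:,::-1]); o=ctrl.get_obs(); print(o["tool_pos"],o["force"],o["clock"],o["opening"])
for n,p in(("w",w),("s",s)):
  print(n,[(np.array(b["xy"])*[640,400],b["conf"]) for b in ctrl.boxes_of(p,"capped_tube_center")])
E
```

```text
[ 0.56194558 -0.02450102  0.24777827] [-12.10977812  -1.17270304   7.24717376] 10.0833 0.031555653027911516
w [(array([320.576, 271.2  ]), 0.63)]
s []
```

View pics/m4.png

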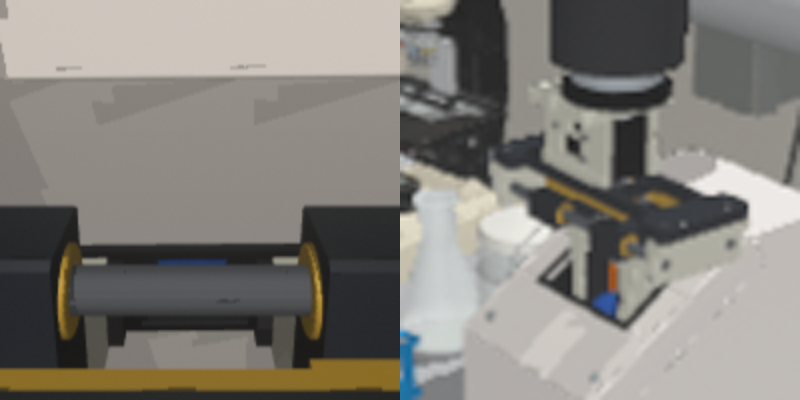

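The scene crop shows the cap at (605,300), sitting just inside the lip with the tube pinched by the flap. The fingers touch the mouth's upper edge. I'll withdraw, close the fingers and push the tail in.

Request:
send_rows(deltas=[[[-0.003,0,0],0],[[-0.005,0,-0.015],0],[[-0.015,0,-0.035],0],[[-0.031,0,-0.053],0],[[-0.031,0,-0.053],0]])

```text
clock: 10.6
tool_pos: [0.5398, -0.0213, 0.2936]
orientation: [-179.9, -0.5, -5.2]
force: [0.0, 0.1, 0.3]
opening: 0.0319
gripper_force: 0.0
```

Request:
send_rows(deltas=[[[0,0,0],0],[[0,0,0],0],[[0,0,0],0],[[0,0,0],0],[[0,0,0],0]], gripper=0.0)

```text
clock: 11.02
tool_pos: [0.539, -0.0217, 0.2883]
orientation: [180.0, 0.1, -5.3]
force: [-0.3, -0.4, 0.9]
opening: 0.0039
gripper_force: 0.0
```

```bash
python3 - <<'E'
from h import *
w=ctrl.snapshot("wrist"); s=ctrl.snapshot("scene"); o=ctrl.get_obs(); print(o["tool_pos"],o["force"],o["clock"],o["opening"])
go([.5624,-.0232,.2433])
for n,p in(("w",w),("s",s)):
  for b in ctrl.cut_out(p,"capped_tube_center"):
    ys,xs=np.nonzero(b["pixels"]); print(n,b["conf"],xs.min(),xs.max(),ys.min(),ys.max())
im=s["color"].astype(int)[165:205,310:370]; m=(im[:,:,2]>1.6*im[:,:,1])&(im[:,:,2]-im[:,:,0]>50); ys,xs=np.nonzero(m)
if len(xs): print("blue",len(xs),xs.mean()+310,ys.mean()+165, proj(s,[.5515,-.022,.20]))
E
```

```text
[ 0.5389731  -0.02168484  0.28843868] [-0.85493221 -0.35858839 -0.26992295] 11.1167 0.0007593306762986355
go [ 0.0293 -0.0008  0.0564] mm [23.5 -0.6 45.1] turn None
w 0.84 300 331 200 221
w 0.41 114 497 0 272
blue 23 336.7826086956522 185.7826086956522 [333.77268626 184.60168215]
```

Request:
send_rows(deltas=[[[0.002,0,0.013],0],[[0.01,0,0.026],0],[[0.02,0,0.042],0],[[0.029,0,0.056],0],[[0.029,0,0.056],0]])

```text
clock: 11.63
tool_pos: [0.5619, -0.0241, 0.2419]
orientation: [179.9, 0.2, -5.3]
force: [-1.2, -0.4, -0.5]
opening: 0.0005
gripper_force: 10.1
```

```bash
python3 - <<'E'
from h import *
s=ctrl.snapshot("scene"); s=ctrl.snapshot("scene"); o=ctrl.get_obs(); print(o["tool_pos"],o["force"],o["clock"],o["opening"])
im=s["color"].astype(int)[165:205,310:370]; m=(im[:,:,2]>1.6*im[:,:,1])&(im[:,:,2]-im[:,:,0]>50); ys,xs=np.nonzero(m)
print("blue",len(xs), xs.mean()+310 if len(xs) else 0, ys.mean()+165 if len(ys) else 0)
E
```

```text
[ 0.56181516 -0.0240377   0.24224486] [ 0.19367833 -0.86147834 -3.09269947] 11.7333 0.0005760353755800958
blue 0 0 0
```

Request:
send_rows(deltas=[[[-0.01,0,-0.016],0],[[-0.025,0,-0.045],0],[[-0.05,0,-0.09],0],[[-0.08,0,-0.12],0],[[-0.11,0,-0.14],0]])

```text
clock: 12.15
tool_pos: [0.4744, -0.0157, 0.3582]
orientation: [-180.0, -0.1, -5.3]
force: [-0.3, 1.1, 0.3]
opening: 0.0003
gripper_force: 0.0
```

```bash
python3 - <<'E'
from h import *
for i in range(3): w=ctrl.snapshot("wrist")
s=ctrl.snapshot("scene"); o=ctrl.get_obs(); print(o["tool_pos"],o["clock"],o["opening"])
print(ctrl.boxes_of(w,"capped_tube_center"),ctrl.boxes_of(s,"capped_tube_center"))
a=cv2.resize(w["color"][40:240,220:420],(400,400)); b=cv2.resize(s["color"][120:220,285:385],(400,400),interpolation=cv2.INTER_CUBIC)
cv2.imwrite("pics/m5.png",np.hstack([a,b])[:,:,::-1])
sh=s["color"][160:205,310:365].astype(int); print("orange px scene",((sh[:,:,0]-sh[:,:,2])>70).sum())
h=w["color"].astype(int); ys,xs=np.nonzero((h[:240,:,0]-h[:240,:,2])>70); print(len(xs),xs.min(),xs.max(),ys.min(),ys.max())
u=np.array([.848,0,.53]);Rz=R.from_euler("z",-5,degrees=True).as_matrix();M=np.array([.557,-.022,.21])
for b_ in(1,-1):
  for a_ in(1,-1): print(proj(w,M+Rz@(np.array([.53,0,-.848])*.005+b_*.0167*u+[0,a_*.0423,0])).round(0))
for b in ctrl.cut_out(w,"swab_center")[:2]:
    ys,xs=np.nonzero(b["pixels"]); print("swab",b["conf"],np.array(b["xy"])*[640,400],xs.min(),xs.max(),ys.min(),ys.max())
print("rest",[np.array(b["xy"])*[640,400] for b in ctrl.boxes_of(w,"swab_rest")])
E
```

```text
[ 0.47421958 -0.01551728  0.35656313] 12.35 0.0004032004482562832
[] [{'xy': [0.6469, 0.6783], 'conf': 0.34}]
orange px scene 241
4607 258 565 0 129
[260.  92.]
[367.  92.]
[266. 129.]
[361. 128.]
swab 0.63 [597.632 147.08 ] 534 636 102 176
rest [array([531.52, 130.2 ]), array([ 88.896, 158.88 ])]
```

The flap's lower edge is back at its shut position (row 129) and no tube shows, so the first sample is in. On to the swab.

Request:
send_rows(deltas=[[[0.001,0.042,0.006],-0.02],[[0.002,0.085,0.012],-0.04],[[0.003,0.127,0.018],-0.07],[[0.004,0.17,0.024],-0.09],[[0.005,0.212,0.03],-0.11]], gripper=0.6)

```text
clock: 12.97
tool_pos: [0.4628, -0.1867, 0.3309]
orientation: [-180.0, 0.1, 4.8]
force: [1.2, 0.7, 0.1]
opening: 0.0287
gripper_force: 0.0
```

Request:
send_rows(deltas=[[[-0.006,0.042,0.006],-0.02],[[-0.012,0.085,0.012],-0.04],[[-0.02,0.127,0.018],-0.07],[[-0.026,0.17,0.024],-0.09],[[-0.032,0.21,0.03],-0.11]])

```text
clock: 13.38
tool_pos: [0.4506, -0.3568, 0.3064]
orientation: [-179.9, 0.1, 14.6]
force: [1.1, -0.4, 1.2]
opening: 0.0522
gripper_force: 0.0
```

```bash
python3 - <<'E'
from h import *
for i in range(4): w=ctrl.snapshot("wrist")
save(w,"w6.png"); o=ctrl.get_obs(); print(o["tool_pos"],o["orientation"],o["clock"],o["opening"])
h=w["color"].astype(int); m=(h[:,:,0]<60)&(h[:,:,1]>h[:,:,0]*1.8)&(abs(h[:,:,1]-h[:,:,2])<35); m[250:]=0
ys,xs=np.nonzero(m); print("teal",len(xs),xs.mean(),ys.mean(),xs.min(),xs.max(),ys.min(),ys.max(),atz(w,(xs.mean(),ys.mean()),.137))
for b in ctrl.cut_out(w,"swab_center")[:2]:
    ys,xs=np.nonzero(b["pixels"]); print("swab",b["conf"],np.array(b["xy"])*[640,400],xs.min(),xs.max(),ys.min(),ys.max()); print(cv2.fitLine(np.c_[xs,ys].astype(np.float32),2,0,.01,.01).ravel())
b=ctrl.cut_out(w,"swab_rest")[0]; m=b["pixels"].copy(); ys,xs=np.nonzero(m); r=cv2.minAreaRect(np.c_[xs,ys].astype(np.float32)); print(r,[atz(w,c,.004)[:2].round(3).tolist() for c in cv2.boxPoints(r)])
E
```

```text
[ 0.45051773 -0.35556695  0.30618068] [-1.79885635e+02  1.61798140e-01  1.43791408e+01] 13.5833 0.052784068103400264
teal 470 324.9489361702128 180.8787234042553 317 333 166 196 [ 0.47435085 -0.36123089  0.137     ]
swab 0.95 [328.32 159.68] 317 334 102 197
[1.9852363e-02 9.9980295e-01 3.2456705e+02 1.5520239e+02]
((323.5, 126.0), (84.0, 57.0), 90.0) [[0.561, -0.303], [0.579, -0.374], [0.473, -0.406], [0.453, -0.328]]
```

View pics/w6.png

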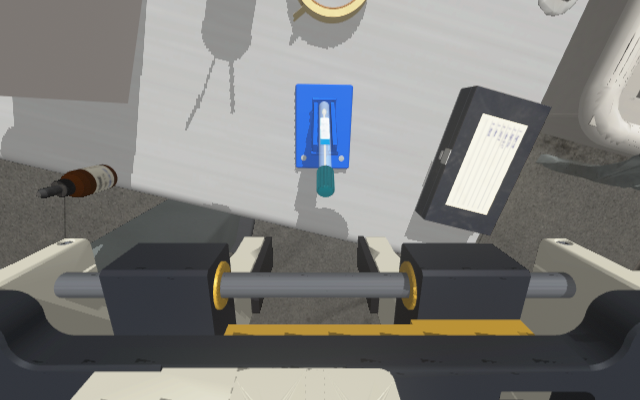

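The swab cap is at (325,181), in line with the tool, and the rest is square to the picture. Descend and grip the cap.

Request:
send_rows(deltas=[[[0.012,0.007,0.02],0],[[0.0235,0.0135,0.05],0],[[0.0235,0.0135,0.09],0],[[0.0235,0.0135,0.12],0],[[0.0235,0.0135,0.144],0]])

```text
clock: 14.1
tool_pos: [0.4718, -0.3586, 0.1911]
orientation: [-179.9, 0.1, 14.6]
force: [-0.5, -0.8, 0.5]
opening: 0.0524
gripper_force: 0.0
```

Request:
send_rows(deltas=[[[0,0,0],0],[[0,0,0],0],[[0,0,0],0],[[0,0,0],0],[[0,0,0],0]], gripper=0.0)

```text
clock: 14.52
tool_pos: [0.4726, -0.3603, 0.1947]
orientation: [179.9, -0.1, 14.6]
force: [-0.8, 0.1, -0.6]
opening: 0.0248
gripper_force: 0.0
```

Request:
send_rows(deltas=[[[0,0,0],0],[[0,0,0],0],[[0,0,0],0],[[0,0,0],0],[[0,0,0],0]])

```text
clock: 14.93
tool_pos: [0.4721, -0.3605, 0.194]
orientation: [179.9, -0.1, 14.6]
force: [-1.3, 1.4, 6.1]
opening: 0.0156
gripper_force: 30.0
```

Request:
send_rows(deltas=[[[-0.008,0,-0.013],0],[[-0.02,0,-0.032],0],[[-0.035,0,-0.056],0],[[-0.05,0,-0.08],0],[[-0.066,0,-0.106],0]])

```text
clock: 15.35
tool_pos: [0.4196, -0.3734, 0.2787]
orientation: [-180.0, 0.0, 14.5]
force: [-0.3, 0.5, -0.2]
opening: 0.0161
gripper_force: 30.0
```

Request:
send_rows(deltas=[[[0,0,-0.04],0.02],[[0,0,-0.08],0.05],[[0,0,-0.12],0.07],[[0,0,-0.16],0.09],[[0,0,-0.189],0.11]])

```text
clock: 15.77
tool_pos: [0.4198, -0.3737, 0.4328]
orientation: [179.9, -0.1, 4.5]
force: [0.6, -1.2, 0.2]
opening: 0.0162
gripper_force: 30.0
```

Request:
send_rows(deltas=[[[0.01,-0.044,0],0.02],[[0.02,-0.088,0],0.05],[[0.03,-0.132,0],0.07],[[0.04,-0.176,0],0.09],[[0.048,-0.221,0],0.108]])

```text
clock: 16.18
tool_pos: [0.4438, -0.1929, 0.4294]
orientation: [-180.0, -0.0, -5.2]
force: [0.8, 1.5, -0.5]
opening: 0.0164
gripper_force: 30.0
```

Request:
send_rows(deltas=[[[0.002,-0.045,0],0],[[0.004,-0.09,0],0],[[0.006,-0.135,0],0],[[0.008,-0.18,0],0],[[0.01,-0.226,0],0]])

```text
clock: 16.6
tool_pos: [0.4676, -0.0136, 0.4297]
orientation: [-180.0, -0.0, -5.1]
force: [0.3, -0.4, -0.1]
opening: 0.0162
gripper_force: 30.0
```

```bash
python3 - <<'E'
from h import *
for i in range(4): s=ctrl.snapshot("scene")
w=ctrl.snapshot("wrist"); o=ctrl.get_obs(); print(o["tool_pos"],o["orientation"],o["clock"],o["opening"],o["gripper_force"])
T=o["tool_pos"]; xb=R.from_euler("z",o["orientation"][2],degrees=True).as_matrix()[:,0]
# predicted tube line, from G with tilt 58
G=T-[0,0,.056]; d=.53*xb-np.array([0,0,.848])
for p,n in((s,"scene"),(w,"wrist")):
  print(n,"G",proj(p,G),"tail",proj(p,G-.01*d),"foot",proj(p,G+.14*d),"foot45",proj(p,G+.14*(.7*xb-[0,0,.714])),"foot70",proj(p,G+.14*(.34*xb-[0,0,.94])))
  for b in ctrl.cut_out(p,"swab_center")[:2]:
    ys,xs=np.nonzero(b["pixels"]); print(b["conf"],xs.min(),xs.max(),ys.min(),ys.max(),"topmost",xs[ys.argmin()],"bottom",xs[ys.argmax()])
h=w["color"].astype(int); ys,xs=np.nonzero((h[:240,200:420,0]-h[:240,200:420,2])>70); print("flap",xs.min()+200,xs.max()+200,ys.min(),ys.max())
Rz=R.from_euler("z",-5,degrees=True).as_matrix();M=np.array([.557,-.022,.21]);u=np.array([.848,0,.53])
for b_ in(1,-1):
  for a_ in(1,-1): print(proj(w,M+Rz@(np.array([.53,0,-.848])*.005+b_*.0167*u+[0,a_*.0423,0])).round(0))
E
```

```text
[ 0.46816071 -0.01488221  0.4292447 ] [ 1.79994943e+02  5.54685091e-03 -5.01534130e+00] 16.85 0.01619232361545779 29.98325344226032
scene G [309.04534641 132.17765796] tail [307.30402725 129.40225543] foot [331.38661774 167.78630582] foot45 [338.16138891 159.47781921] foot70 [323.76650666 174.46249179]
0.57 304 332 127 169 topmost 306 bottom 329
wrist G [315.76331596 260.9638573 ] tail [315.81132947 276.69197631] foot [315.347501   124.75247023] foot45 [315.46744872  95.699529  ] foot70 [315.26083347 152.2029876 ]
0.62 300 328 121 273 topmost 315 bottom 311
0.6 336 356 200 229 topmost 343 bottom 348
flap 272 355 90 120
[273.  91.]
[356.  91.]
[277. 120.]
[353. 120.]
```

The held swab matches the 58° prediction (foot at wrist row about 122, column 315) and lines up with the flap, columns 272–355. Insert along the way in.

Request:
send_rows(deltas=[[[0,0,0.025],0],[[0,0,0.0475],0],[[0.0165,0,0.074],0],[[0.033,0,0.1],0],[[0.05,0,0.1275],0]])

```text
clock: 17.37
tool_pos: [0.5083, -0.0199, 0.3267]
orientation: [-180.0, -0.0, -5.2]
force: [-0.9, 0.6, 2.0]
opening: 0.0157
gripper_force: 30.0
```

```bash
python3 - <<'E'
from h import *
for i in range(3): s=ctrl.snapshot("scene")
o=ctrl.get_obs(); print(o["tool_pos"],o["force"],o["clock"],o["opening"]); go([.5615,-.023,.244])
for b in ctrl.cut_out(s,"swab_center")[:2]:
    ys,xs=np.nonzero(b["pixels"]); print(b["conf"],xs.min(),xs.max(),ys.min(),ys.max())
E
```

```text
[ 0.50845348 -0.01976911  0.32441324] [ 3.5481337  -0.64688526 -6.86449229] 17.5167 0.015849147314982888
go [ 0.0664 -0.002   0.1005] mm [53.1 -1.6 80.4] turn None
0.47 318 337 163 188
```

Request:
send_rows(deltas=[[[0.015,0,0.02],0],[[0.029,0,0.042],0],[[0.043,0,0.064],0],[[0.056,-0.001,0.085],0],[[0.066,-0.001,0.1005],0]])

```text
clock: 17.98
tool_pos: [0.5607, -0.0231, 0.2458]
orientation: [180.0, 0.1, -5.2]
force: [-2.0, 0.7, 0.8]
opening: 0.0164
gripper_force: 30.0
```

Request:
send_rows(deltas=[[[0,0,0],0],[[0,0,0],0],[[0,0,0],0],[[0,0,0],0],[[0,0,0],0]], gripper=0.33)

```text
clock: 18.4
tool_pos: [0.561, -0.0222, 0.2479]
orientation: [-180.0, -0.1, -5.1]
force: [-1.4, -1.6, 0.2]
opening: 0.0289
gripper_force: 0.8
```

```bash
python3 - <<'E'
from h import *
for i in range(3): s=ctrl.snapshot("scene")
w=ctrl.snapshot("wrist");o=ctrl.get_obs(); print(o["tool_pos"],o["force"],o["clock"],o["opening"])
for p in(s,w):
  print([ (np.array(b["xy"])*[640,400],b["conf"]) for b in ctrl.boxes_of(p,"swab_center")])
  h=p["color"].astype(int); m=(h[:,:,0]<70)&(h[:,:,1]>h[:,:,0]*1.5+10)&(abs(h[:,:,1]-h[:,:,2])<40); m[:,:250]=0; m[:,400:]=0
  if p is s: m[:150]=0;m[220:]=0
  ys,xs=np.nonzero(m); print(len(xs), (xs.mean(),ys.mean()) if len(xs) else "")
E
```

```text
[ 0.56118079 -0.02201811  0.24730531] [-1.68786052 -0.15102911  1.45023881] 18.6 0.028667818950641823
[]
24 (np.float64(305.4166666666667), np.float64(193.58333333333334))
[(array([322.176, 272.4  ]), 0.46)]
90 (np.float64(316.94444444444446), np.float64(269.53333333333336))
```

Request:
send_rows(deltas=[[[0.001,0,0.003],0],[[0.001,0,0.006],0],[[0.001,0,0.006],0],[[0.001,0,0.006],0],[[0.001,0,0.006],0]], gripper=0.38)

```text
clock: 19.12
tool_pos: [0.5619, -0.0224, 0.2421]
orientation: [180.0, -0.0, -5.1]
force: [-3.4, -1.2, 5.1]
opening: 0.0335
gripper_force: 7.6
```

```bash
python3 - <<'E'
from h import *
for i in range(3): w=ctrl.snapshot("wrist")
o=ctrl.get_obs(); print(o["tool_pos"],o["force"],o["clock"],o["opening"])
h=w["color"].astype(int); m=(h[:,:,0]<70)&(h[:,:,1]>h[:,:,0]*1.5+10)&(abs(h[:,:,1]-h[:,:,2])<40); m[:,:250]=0; m[:,400:]=0
ys,xs=np.nonzero(m); print(len(xs), (xs.mean(),ys.mean(),ys.min(),ys.max(),xs.min(),xs.max()) if len(xs) else "")
print(proj(w,[.5545,-.022,.205]),proj(w,[.548,-.022,.20]))
E
```

```text
[ 0.56196601 -0.02241464  0.24207717] [-4.36150863 -1.48418376  6.75361148] 19.2667 0.03370839625852932
0 
[314.89382185 291.12569078] [315.90444552 295.77277984]
```

Request:
send_rows(deltas=[[[-0.006,0,-0.01],0],[[-0.02,0,-0.035],0],[[-0.033,0,-0.058],0],[[-0.033,0,-0.065],0],[[-0.033,0,-0.065],0]])

```text
clock: 19.68
tool_pos: [0.5363, -0.0196, 0.2959]
orientation: [-179.9, -0.2, -5.0]
force: [1.6, 0.5, -0.1]
opening: 0.0336
gripper_force: 0.0
```

```bash
cat > chk.py <<'E'
from h import *
for i in range(3): w=ctrl.snapshot("wrist")
s=ctrl.snapshot("scene"); o=ctrl.get_obs(); print(o["tool_pos"],o["force"],o["clock"],o["opening"])
for p in(w,s):
  h=p["color"].astype(int); m=(h[:,:,0]<70)&(h[:,:,1]>h[:,:,0]*1.5+10)&(abs(h[:,:,1]-h[:,:,2])<40); m[:,:250]=0; m[:,400:]=0
  if p is s: m[:150]=0;m[220:]=0
  ys,xs=np.nonzero(m); print("teal",len(xs), (xs.mean(),ys.mean()) if len(xs) else "")
  print([ (np.array(b["xy"])*[640,400],b["conf"]) for b in ctrl.boxes_of(p,"swab_center")])
  print("flap",[ (np.array(b["xy"])*[640,400],b["conf"],b["pixels"].sum()) for b in ctrl.cut_out(p,"flap")])
M=np.array([.557,-.022,.21]);Rz=R.from_euler("z",-5,degrees=True).as_matrix();u=np.array([.848,0,.53])
print([proj(w,M+Rz@(np.array([.53,0,-.848])*.005+b_*.0167*u)).round(0).tolist() for b_ in(1,-1)])
h=w["color"].astype(int); ys,xs=np.nonzero((h[:235,220:420,0]-h[:235,220:420,2])>70); print("orange rows",ys.min() if len(ys) else 0,ys.max() if len(ys) else 0,len(ys))
E
python3 chk.py
```

```text
[ 0.53546525 -0.01987422  0.29264706] [0.65375823 0.41973613 0.42865793] 19.8833 0.03344758474613859
teal 348 (np.float64(316.42816091954023), np.float64(198.35919540229884))
[(array([320.512, 198.92 ]), 0.62)]
flap []
teal 32 (np.float64(314.125), np.float64(191.875))
[]
flap [(array([338.816, 181.8  ]), 0.48, np.int64(84))]
[[315.0, 189.0], [315.0, 221.0]]
orange rows 0 0 0
```

The cap still shows at the mouth at (316,198), so the flap is pinching it. Close and push, as before.

Request:
send_rows(deltas=[[[0,0,0],0],[[0,0,0],0],[[0,0,0],0],[[0,0,0],0],[[0,0,0],0]], gripper=0.0)

```text
clock: 20.5
tool_pos: [0.5356, -0.0199, 0.2938]
orientation: [-180.0, -0.0, -5.1]
force: [-0.2, 0.8, 0.1]
opening: 0.0053
gripper_force: 0.0
```

Request:
send_rows(deltas=[[[0.003,0.002,0.01],0],[[0.008,0.002,0.021],0],[[0.015,0.002,0.034],0],[[0.024,0.002,0.048],0],[[0.033,0.002,0.063],0]])

```text
clock: 20.92
tool_pos: [0.5622, -0.024, 0.2421]
orientation: [180.0, 0.1, -5.1]
force: [-19.5, 4.0, 27.6]
opening: 0.0007
gripper_force: 17.6
```

Request:
send_rows(deltas=[[[0,0,0],0],[[0,0,0],0],[[0,0,0],0],[[0,0,0],0],[[0,0,0],0]])

```text
clock: 21.33
tool_pos: [0.562, -0.0241, 0.2412]
orientation: [180.0, 0.1, -5.1]
force: [6.0, -3.5, -13.3]
opening: 0.0003
gripper_force: 18.1
```

Request:
send_rows(deltas=[[[-0.01,0,-0.016],0],[[-0.025,0,-0.045],0],[[-0.05,0,-0.09],0],[[-0.08,0,-0.12],0],[[-0.11,0,-0.14],0]])

```text
clock: 21.75
tool_pos: [0.4743, -0.016, 0.3575]
orientation: [-180.0, -0.1, -5.1]
force: [0.9, -0.0, 1.0]
opening: 0.0003
gripper_force: 0.0
```

```bash
python3 chk.py
```

```text
[ 0.47402218 -0.0158386   0.35585059] [-0.0876251  -0.43258045 -0.59544521] 21.95 0.00039761464526987553
teal 0 
[]
flap [(array([308.288, 111.   ]), 0.73, np.int64(3974)), (array([535.616, 127.92 ]), 0.59, np.int64(4698))]
teal 21 (np.float64(269.7142857142857), np.float64(203.04761904761904))
[]
flap [(array([334.528, 179.48 ]), 0.6, np.int64(288))]
[[313.0, 92.0], [313.0, 128.0]]
orange rows 90 129 4006
```

```bash
python3 - <<'E'
from h import *
s=ctrl.snapshot("scene"); t=ctrl.snapshot("top")
for n in "open_tube_a rinse_bottle dropper tape flask swab_center capped_tube_center".split():
  print(n,[[(np.round(np.array(b["xy"])*[640,400]).tolist(),b["conf"]) for b in ctrl.boxes_of(p,n)[:2]] for p in(s,t)])
print(ctrl.close_job())
E
```

```text
open_tube_a [[([232.0, 182.0], 0.45), ([417.0, 303.0], 0.43)], [([299.0, 242.0], 0.61)]]
rinse_bottle [[([260.0, 227.0], 0.73), ([352.0, 204.0], 0.69)], [([297.0, 244.0], 0.72)]]
dropper [[([350.0, 206.0], 0.7), ([296.0, 264.0], 0.64)], [([433.0, 158.0], 0.64), ([351.0, 251.0], 0.6)]]
tape [[([441.0, 272.0], 0.9), ([351.0, 203.0], 0.66)], [([425.0, 153.0], 0.86)]]
flask [[([294.0, 182.0], 0.8), ([298.0, 264.0], 0.28)], [([244.0, 156.0], 0.57)]]
swab_center [[], [([297.0, 244.0], 0.56)]]
capped_tube_center [[], []]
the job is handed in; nothing more can be done
None
```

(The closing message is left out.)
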